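Fit two push-in cable glands into a graded gland plate

TASK

Fit both cable glands into the gland plate on top of the grey enclosure: each goes into the cut-out that matches its spigot diameter, pushed straight down past the spring clips until its flange sits flush on the plate, then let go. The plate is screwed down on slotted holes and sits anywhere along them, so find each cut-out by feel or by eye, and press only as hard as it takes: forcing a gland with more than about 20 N bends the clips. Leave the board, the multimeter and the solder spool where they are.

Things in the scene. Friction and masses are not known exactly. Their poses are not given: they have to be found in the camera images.
- gland_small_grip (a point): smaller of two black cable glands standing upright, 54 mm tall, about 45 g. From the bottom: round spigot 20 mm in diameter, 13 mm long, its lowest 4 mm tapering to 17.4 mm; flange 29 mm across, 5 mm thick; ribbed round nut 28 mm across, 36 mm tall, domed top. The point is on its axis, in the nut, 26 mm above the flange's underside, 39 mm above the foot, 15 mm below the top. z: its axis, up.
- gland_large_grip (a point): larger of the two black cable glands, standing likewise, 54 mm tall, about 65 g: spigot 25 mm in diameter, 13 mm long (lowest 4 mm tapering to 22.4 mm), flange 35 mm across, 5 mm thick, nut 34 mm across, 36 mm tall. The point is on its axis, in the nut, 26 mm above the flange's underside, 39 mm above the foot, 15 mm below the top. z: its axis, up.
- enclosure: grey instrument box fixed to the bench, 120 (x) x 280 (y) mm, 72 mm tall, hollow. On top lies a flat aluminium gland plate, 112 x 256 mm, 8 mm thick, with five round through holes in a row along y. It is screwed tight through slotted holes, 3 to 21 mm towards +y from the -y end of its slots, differently each time (not in this pose). Origin at the centre of the box's underside, z up.
- hole_m12 (a point): datum on the box, not the plate: where the mouth centre of the cut-out for 12 mm spigots (13 mm bore) would be, level with the plate's top, with the plate at the -y end of its slots: y = +96 mm of the enclosure. The real cut-out lies 3 to 21 mm further towards +y, all five by the same amount; x and height are true. Axes as the enclosure's.
- hole_m16 (a point): datum, as above, of the cut-out for 16 mm spigots (17 mm bore), at y = +56 mm
- hole_m20 (a point): datum, as above, of the cut-out for 20 mm spigots (21 mm bore), at y = +10 mm. In this and every larger cut-out two steel spring leaves reach 1 mm into the spigot's way from the +x and -x sides, 6 mm below the plate's top. A spigot drops about 5 mm in freely, then needs a push of some 5 to 12 N all the way down to its flange; its weight does not seat it. Once in, it stays.
- hole_m25 (a point): datum, as above, of the cut-out for 25 mm spigots (26 mm bore), at y = -44 mm
- hole_m32 (a point): datum, as above, of the cut-out for 32 mm spigots (33 mm bore), at y = -106 mm
- board: green circuit board on stand-offs, 110 x 160 mm, 26 mm tall with its heat sink, lying flat; a bystander. Origin under its centre
- multimeter: orange and black hand-held multimeter, 82 x 175 mm, about 48 mm tall, lying flat; a bystander. Origin under its centre
- solder_spool: reel of solder wire, 60 mm in diameter, 46 mm tall, standing on its end; a bystander. Origin under its centre
Things that resemble listed ones, but are neither listed nor needed, are in the scene too. Leave any brown look-alike of the part that bears gland_small_grip alone. Leave any red look-alike of the part that bears gland_large_grip alone.

How it is judged (in metres and radians):
At the end, for the whole second after the job is handed in: The small gland stands in the 20 mm cut-out and the large one in the 25 mm cut-out (centre within 4 mm in x of its datum and -1 to 25 mm from it in y), each upright within 0.08 rad, its flange within 1.8 mm of the plate, both at rest and released (x of gland_small_grip in the frame of hole_m20 between -0.004 and 0.004 m and y of gland_small_grip in the frame of hole_m20 between -0.001 and 0.025 m and z of gland_small_grip in the frame of hole_m20 below 0.0278 m and angle between the z axis of each of gland_small_grip, gland_large_grip and the z axis of enclosure, either way round below 0.08 rad and linear speed of each of gland_small, gland_large below 0.02 m/s and x of gland_large_grip in the frame of hole_m25 between -0.004 and 0.004 m and y of gland_large_grip in the frame of hole_m25 between -0.001 and 0.025 m and z of gland_large_grip in the frame of hole_m25 below 0.0278 m); the robot touches nothing.
It fails at once if a gland is forced: its contact forces on plate, bore and clips add up to more than 40 N (the clips' squeeze and the bore make up 10 to 20 N of that) (contact force between any of gland_small, gland_large and enclosure above 40 N).
It fails at once if the board, the multimeter or the solder spool is moved more than 20 mm (distance of any of board, multimeter, solder_spool from where it was at the start of the episode above 0.02 m).
It also fails if it takes over 72 s, if anything falls off the work surface, if the arm or the gripper's body presses on something with over 40 N, if the wrist force passes 120 N, or if a joint passes its speed limit or range.

ROBOT

A 6-joint arm with a two-finger parallel gripper is mounted at the origin on the work surface. World frame = base frame: x ahead of the robot, y to its left, z up, the work surface at z = 0. Lengths are in m, angles in degrees, forces in N, time in s.
With the tool pointing down it reaches from about 0.375 to 0.925 m from the base axis. Payload 5.7 kg.
Tool frame: the origin (TCP) lies on the front face of the gripper's body, between the roots of the fingers; the fingertips stand 80 mm ahead of it and the grasp point (between the pads) lies 61 mm ahead of it; z points along the fingers, y is the line along which they close (so a half turn about z gives the same grasp; the last joint's range is limited). The gripper opens to 88 mm and grips with 3 to 60 N. Pads are 20 mm wide; open, the fingers measure 115 mm over their backs; the gripper's body (75 mm by 178 mm) begins 61 mm behind the grasp point.
Start: joints at [62.676, 20.558, 86.54, -0, 72.909, -6.595], TCP at [0.212, 0.561, 0.303] pointing down, gripper open.
Joint ranges: [-170.27, 170.27], [-57.76, 135], [12.27, 136.19], [-55.21, 235.2], [11.17, 155.16], [-170.74, 170.74]. Speed limits (degrees/s): [136.94, 136.94, 180, 180, 180, 180].

INTERFACE

Orientations are given as [roll, pitch, yaw] about the fixed x, y, z axes, in that order (R = Rz(yaw) Ry(pitch) Rx(roll)).
In Python, from rig import * gives the robot as it stands. The module is installed in compiled form; this text tells all that it offers.
- The arm moves only by the tool move_arm, never from a script. Its argument "commands" is one flat list of numbers, 5 for each row, row after row: the shift along the tool's x, y, z in units of 30 mm (1.0 is 30 mm), then the turn about the tool's z in units of 6 degrees (1.0 is 6 degrees), then the opening in per cent of the stroke, from 0 (shut) to 100 (fully open). A call has 1 to 10 rows; each row is the pose to reach, as a shift and turn from the pose commanded when the call began, along the tool's axes at that moment; what a row does not reach only later rows make up. A row lasts 1/12 s, in which the tool goes at most 41.7 mm and 7.16 degrees, less where a joint would pass 70% of its speed; a pose out of reach is approached as far as the arm can. A call with a gripper value outside its range is refused whole. The fingers move at their own pace and stop on an object; "grip_force" is the grip in N (left out, the last holds). Time passes only in rows, so rows that repeat a pose let the fingers close. It gives the time, the measured TCP pose, the force, the opening and the grip force at its end, in the units of the state.
- get_obs(): the state, without advancing time (a new reading comes with each control period).
- snapshot(name): name is "side" or "top" or "wrist"; returns a dict with "image" (400x640x3 uint8, blue, green, red), "z_map" (400x640 float32, m along the optical axis (not along the pixel's ray), 0 where there is no reading), "mtx" (3x3 intrinsics, pixels), "position" and "attitude" of the camera in the world; the wrist camera has in their place "T_tool_cam" (4x4, takes a point from camera to tool coordinates, whose origin is the TCP and whose axes are the flange's). Camera axes: x right, y down, z forward; pixel columns grow to the right and rows downward; lengths in m; the calibration is good to about 2 mm. A picture is of the moment at which its call begins: read the wrist's pose just before it.
- sign_off(): hands the job in; it is judged then, once.
The state is a dict: "clock": time; "joint_positions": joint angles; "joint_velocities": joint speeds; "effort": joint torques, N m; "tcp_pos": TCP position; "ee_rot": TCP orientation; "wrist_force": force on the tool from outside, world axes, zero at the start; "ft_torque": the same for the moment, N m; "grip_width": finger opening in m; "finger_force": force on a finger pad.
Only numpy, scipy, OpenCV 4.12 (cv2) and the standard library are available. Lean on these libraries where they do the work, as an engineer would, in place of code of your own. Each camera call takes 0.05 s, during which the arm holds its last target. There are 200 camera calls.

## Working session

There is one attempt and no reset: what is moved stays moved. The work goes in short steps, Python scripts to look and compute and a tool call to move; the robot and the scene stay as the last step left them, time stands still between calls to the robot, and variables do not carry over. Pictures are saved under pics/ and viewed, at most 10 in all, crops included, and the job is handed in when it is done.

Besides the shell and the picture viewer there is one more tool, called after "Emit:" in YAML: its name, and indented under it one key for each argument. move_arm: Moves the arm, as the interface text tells. Its arguments: {"type":"object","properties":{"commands":{"type":"array"},"grip_force":{"type":"number"}},"required":["commands"]}

```bash
mkdir -p pics
cat > h.py <<'E'
from rig import *
import numpy as np, cv2
from scipy.spatial.transform import Rotation as R
def pose(o):
    T=np.eye(4); T[:3,:3]=R.from_euler('xyz',np.array(o['ee_rot'],float),degrees=True).as_matrix() if np.size(o['ee_rot'])==3 else np.array(o['ee_rot']); T[:3,3]=o['tcp_pos']; return T
def snap(n):
    o=get_obs(); s=snapshot(n)
    if n=='wrist': T=pose(o)@np.array(s['T_tool_cam'])
    else:
        T=np.eye(4); a=np.array(s['attitude'],float); T[:3,:3]=a if a.shape==(3,3) else R.from_euler('xyz',a,degrees=True).as_matrix(); T[:3,3]=s['position']
    return s['image'],s['z_map'],np.array(s['mtx']),T
def pt(z,K,T,u,v,d=None):
    d=z[v,u] if d is None else d
    return (T@np.r_[np.linalg.inv(K)@[u,v,1]*d,1])[:3]
def cloud(z,K,T):
    v,u=np.mgrid[:z.shape[0],:z.shape[1]]
    P=np.stack([(u-K[0,2])/K[0,0]*z,(v-K[1,2])/K[1,1]*z,z],-1)
    return P@T[:3,:3].T+T[:3,3]
def onplane(K,T,u,v,h):
    r=T[:3,:3]@np.linalg.inv(K)@[u,v,1]; return T[:3,3]+r*(h-T[2,3])/r[2]
E
python3 - <<'E'
from h import *
print(get_obs())
s=snapshot('top');print(s['position'],s['attitude'],s['mtx'])
w=snapshot('wrist');print(w['T_tool_cam'])
d=snapshot('side');print(d['position'],d['attitude'])
cv2.imwrite('pics/top.png',s['image'])
np.savez('top.npz',**{k:s[k] for k in s})
E
```

```text
{'clock': 0.0, 'joint_positions': array([ 6.26752158e+01,  2.05978410e+01,  8.65988009e+01, -6.22633144e-05,
        7.29098444e+01, -6.59577584e+00]), 'joint_velocities': array([-0.00563529,  0.06792868, -0.0287805 , -0.05438043,  0.0815652 ,
        0.02776577]), 'effort': array([-2.28115001e-03, -5.15373695e+01, -2.70726407e+01,  6.73779845e-02,
        3.52106499e-02, -8.74054399e-05]), 'tcp_pos': array([0.21213046, 0.56065656, 0.30181169]), 'ee_rot': array([-1.79894212e+02, -1.21723409e-02,  1.59270999e+02]), 'wrist_force': array([-0.0534519 , -0.2178853 , -0.42258856]), 'ft_torque': array([-0.05461449,  0.00222667, -0.0408318 ]), 'finger_force': 0.0, 'grip_width': 0.08775338679636323}
[0.42070116 0.03195424 0.89114358] [-169.42885805    0.32760179  -89.93511856] [[379.44052936   0.         316.23049101]
 [  0.         379.44052936 201.57088275]
 [  0.           0.           1.        ]]
[[-9.10462803e-04 -9.65701895e-01 -2.59651730e-01  7.06679375e-02]
 [ 9.99999440e-01 -7.39065122e-04 -7.57729226e-04 -4.48395210e-04]
 [ 5.39841011e-04 -2.59652275e-01  9.65702027e-01 -8.16385792e-02]
 [ 0.00000000e+00  0.00000000e+00  0.00000000e+00  1.00000000e+00]]
[ 0.54185205 -0.66054466  0.78995376] [-135.93847825   -0.40058426   -3.14907958]
```

View pics/top.png

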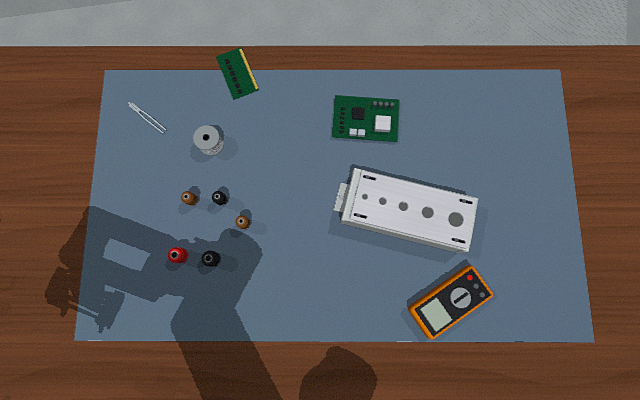

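Candidates for the small gland are black (219,198) and brown (189,198) and (242,222). For the large one they are black (210,258) and red (177,255). By the description I take the black ones at (219,198) and (210,258). The cut-outs, smallest to largest, are at (365,197), (382,201), (403,206), (427,212) and (455,219).

Run:
```python
from h import *
s=np.load('top.npz');im,z,K=s['image'],s['z_map'],s['mtx']
T=np.eye(4);T[:3,:3]=R.from_euler('xyz',s['attitude'],degrees=True).as_matrix();T[:3,3]=s['position']
a=cv2.resize(im[175:280,150:270],None,fx=5,fy=5,interpolation=2);cv2.imwrite('pics/c1.png',a)
a=cv2.resize(im[160:260,330:485],None,fx=5,fy=5,interpolation=2);cv2.imwrite('pics/c2.png',a)
C=cloud(z,K,T)
for n,(u,v) in dict(small=(219,198),large=(210,258),br=(189,198),br2=(242,222),red=(177,255)).items():
    sub=C[v-14:v+15,u-14:u+15].reshape(-1,3); m=(sub[:,2]>.03)&(sub[:,2]<.07); q=sub[m]; print(n,q.mean(0).round(4),q.min(0).round(3),q.max(0).round(3),onplane(K,T,u,v,.054).round(4))
for u,v in [(365,197),(382,201),(403,206),(427,212),(455,219)]: print(onplane(K,T,u,v,.072).round(4))
print('plate z',pt(z,K,T,415,198),pt(z,K,T,440,205))
```

```text
small [0.5873 0.2572 0.0521] [0.575 0.246 0.031] [0.602 0.273 0.06 ] [0.5851 0.2559 0.054 ]
large [0.451 0.269 0.053] [0.434 0.255 0.03 ] [0.469 0.288 0.061] [0.4514 0.2691 0.054 ]
br [0.5869 0.3262 0.0514] [0.575 0.315 0.031] [0.602 0.343 0.06 ] [0.5851 0.3235 0.054 ]
br2 [0.5321 0.2017 0.0522] [0.52 0.19 0.03] [0.547 0.217 0.06 ] [0.5307 0.202  0.054 ]
red [0.4587 0.3427 0.0523] [0.443 0.329 0.03 ] [0.476 0.363 0.061] [0.4578 0.3419 0.054 ]
[ 0.5838 -0.0704  0.072 ]
[ 0.5749 -0.1075  0.072 ]
[ 0.5637 -0.1531  0.072 ]
[ 0.5504 -0.2048  0.072 ]
[ 0.5351 -0.2648  0.072 ]
plate z [ 0.58094019 -0.17932482  0.07517374] [ 0.56580586 -0.23377372  0.07283589]
```

View pics/c1.png

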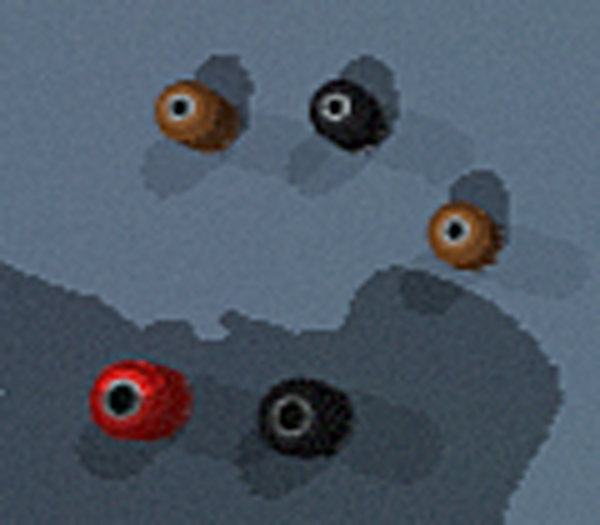

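View pics/c2.png

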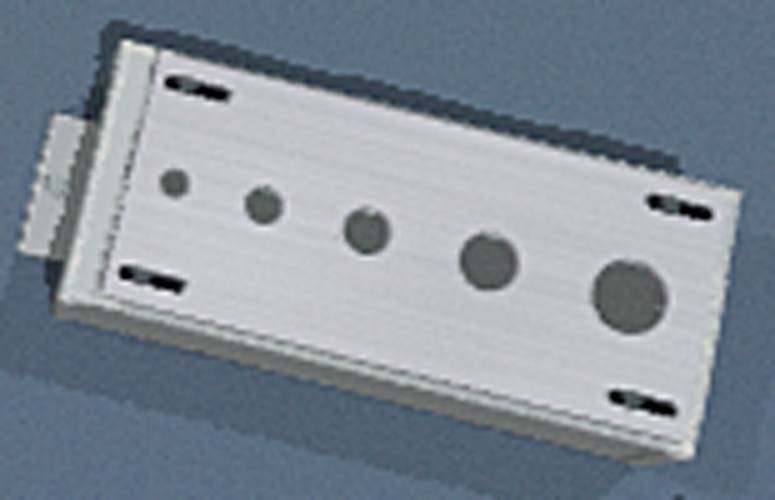

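The crops confirm the choice: the black dome tops are at full-image (217,196) and (208,258), with the brown and red ones beside them. The row of holes is clear, with 20 mm third and 25 mm fourth from the left.

```bash
cat >> h.py <<'E'
def go(p,yaw):
    "shift (units of 30 mm) and turn (units of 6 deg) from the current pose to TCP p, yaw"
    o=get_obs();T=pose(o); d=T[:3,:3].T@(np.array(p)-T[:3,3])/.03
    print('shift',d.round(3),'turn',round(((T and 0) if False else -(((yaw-o['ee_rot'][2])+180)%360-180)/6),3),'t',round(o['clock'],2),'tcp',o['tcp_pos'].round(4),o['ee_rot'].round(2),'F',o['wrist_force'].round(2))
E
sed -i 's/((T and 0) if False else \(-(((yaw.*)\/6\)),3)/\1,3)/' h.py; tail -3 h.py
python3 - <<'E'
from h import *
s=np.load('top.npz');K=s['mtx']
T=np.eye(4);T[:3,:3]=R.from_euler('xyz',s['attitude'],degrees=True).as_matrix();T[:3,3]=s['position']
for u,v in [(217,196.4),(208.2,258)]: print(onplane(K,T,u,v,.056))
go([.452,.27,.25],76)
E
```

```text
"shift (units of 30 mm) and turn (units of 6 deg) from the current pose to TCP p, yaw"
    o=get_obs();T=pose(o); d=T[:3,:3].T@(np.array(p)-T[:3,3])/.03
    print('shift',d.round(3),'turn',round(-(((yaw-o['ee_rot'][2])+180)%360-180)/6,3),'t',round(o['clock'],2),'tcp',o['tcp_pos'].round(4),o['ee_rot'].round(2),'F',o['wrist_force'].round(2))
[0.58836685 0.2600092  0.056     ]
[0.45128191 0.27249878 0.056     ]
shift [-10.907  -6.234   1.741] turn 13.879 t 0.15 tcp [0.2122 0.5608 0.302 ] [-1.7992e+02 -1.0000e-02  1.5927e+02] F [-0.24  0.1  -0.34]
```

Emit:
move_arm:
  commands: [-10.9,-6.23,1.74,13.88,100,-10.9,-6.23,1.74,13.88,100,-10.9,-6.23,1.74,13.88,100,-10.9,-6.23,1.74,13.88,100,-10.9,-6.23,1.74,13.88,100,-10.9,-6.23,1.74,13.88,100,-10.9,-6.23,1.74,13.88,100,-10.9,-6.23,1.74,13.88,100,-10.9,-6.23,1.74,13.88,100,-10.9,-6.23,1.74,13.88,100]

```text
clock: 0.98
tcp_pos: [0.4555, 0.266, 0.2496]
ee_rot: [179.9, 0.1, 87.1]
wrist_force: [1.3, 0.7, -0.6]
grip_width: 0.0874
finger_force: 0.0
```

```bash
python3 -c "
from h import *
go([.452,.27,.25],76)"
```

```text
shift [ 0.128 -0.124 -0.015] turn 1.845 t 0.98 tcp [0.4555 0.266  0.2496] [1.7993e+02 1.3000e-01 8.7070e+01] F [ 1.31  0.65 -0.56]
```

Emit:
move_arm:
  commands: [0,0,0,1.9,100,0,0,0,1.9,100,0,0,0,1.9,100,0,0,0,1.9,100,0,0,0,1.9,100]

```text
clock: 1.4
tcp_pos: [0.4518, 0.2707, 0.2503]
ee_rot: [-180.0, 0.0, 76.4]
wrist_force: [-0.3, -0.1, -0.3]
grip_width: 0.0877
finger_force: 0.0
```

Run:
```python
from h import *
im,z,K,T=snap('wrist'); cv2.imwrite('pics/w1.png',im)
C=cloud(z,K,T); m=(C[...,2]>.03)&(C[...,2]<.08)&(abs(C[...,0]-.451)<.04)&(abs(C[...,1]-.272)<.035)
q=C[m];print(q.min(0),q.max(0),len(q)); t=q[q[:,2]>.05];print('top',t.mean(0),t.min(0),t.max(0))
go([.452,.27,.25],76)
```

```text
[0.43375364 0.25521716 0.03013317] [0.46841753 0.28935502 0.05815839] 1217
top [0.45147114 0.27328464 0.05480457] [0.43457652 0.25559093 0.05000197] [0.46760136 0.28897816 0.05815839]
shift [-0.023  0.012  0.013] turn 0.065 t 1.45 tcp [0.4518 0.2708 0.2504] [-1.7999e+02  1.0000e-02  7.6390e+01] F [-0.33  0.87 -0.51]
```

View pics/w1.png

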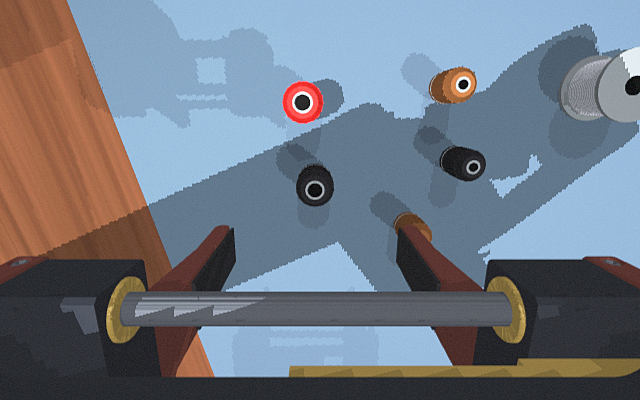

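The wrist view shows the black large gland at (314,188), with red at (303,102). It sits right between the fingers, so I go down.

Emit:
move_arm:
  commands: [0.04,0.01,1.3,0,100,0.04,0.01,2.6,0,100,0.04,0.01,3.8,0,100,0.04,0.01,4.6,0,100,0.04,0.01,4.88,0,100,0.04,0.01,4.88,0,100,0.04,0.01,4.88,0,0,0.04,0.01,4.88,0,0,0.04,0.01,4.88,0,0,0.04,0.01,4.88,0,0]
  grip_force: 30

```text
clock: 2.28
tcp_pos: [0.4536, 0.2721, 0.1056]
ee_rot: [179.9, -0.1, 76.3]
wrist_force: [-0.1, -0.3, 0.3]
grip_width: 0.0643
finger_force: 0.0
```

Emit:
move_arm:
  commands: [0,0,0,0,0,0,0,0,0,0,0,0,0,0,0,0,0,0,0,0,0,0,0,0,0,0,0,0,0,0]

```text
clock: 2.78
tcp_pos: [0.4526, 0.2717, 0.1041]
ee_rot: [-180.0, 0.0, 76.3]
wrist_force: [-0.7, -0.1, 2.2]
grip_width: 0.0336
finger_force: 30.0
```

```bash
python3 -c "
from h import *
go([.535,-.263,.28],76)"
```

```text
shift [-16.659   6.904  -5.861] turn 0.042 t 2.78 tcp [0.4526 0.2717 0.1041] [-1.7999e+02  1.0000e-02  7.6250e+01] F [-0.72 -0.07  2.2 ]
```

Emit:
move_arm:
  commands: [0,0,-1.0,0,0,0,0,-2.2,0,0,0,0,-3.4,0,0,0,0,-4.6,0,0,-0.5,0.2,-5.5,0,0,-1.5,0.6,-5.86,0,0,-2.7,1.1,-5.86,0,0,-3.9,1.6,-5.86,0,0,-5.1,2.1,-5.86,0,0,-6.3,2.6,-5.86,0,0]

```text
clock: 3.62
tcp_pos: [0.4831, 0.0679, 0.2799]
ee_rot: [180.0, 0.0, 76.3]
wrist_force: [0.8, 0.1, -0.6]
grip_width: 0.0337
finger_force: 30.0
```

Emit:
move_arm:
  commands: [-1.2,0.5,0,0,0,-2.4,1.0,0,0,0,-3.6,1.5,0,0,0,-4.8,2.0,0,0,0,-6.0,2.5,0,0,0,-7.2,3.0,0,0,0,-8.4,3.5,0,0,0,-9.4,3.9,0,0,0,-10.1,4.2,0,0,0,-10.36,4.3,0,0,0]

```text
clock: 4.45
tcp_pos: [0.5352, -0.2667, 0.2795]
ee_rot: [180.0, 0.1, 76.1]
wrist_force: [0.6, -0.2, -0.6]
grip_width: 0.0339
finger_force: 30.0
```

Emit:
move_arm:
  commands: [0,0,0,0,0,0,0,0,0,0,0,0,0,0,0,0,0,0,0,0]

```text
clock: 4.78
tcp_pos: [0.5346, -0.2612, 0.2798]
ee_rot: [-180.0, -0.0, 76.3]
wrist_force: [-0.2, 0.0, -0.9]
grip_width: 0.0332
finger_force: 30.0
```

Run:
```python
from h import *
go([.535,-.263,.28],76)
im,z,K,T=snap('wrist'); cv2.imwrite('pics/w2.png',im); np.savez('w2.npz',im=im,z=z,K=K,T=T)
for u,v in [(300,100),(380,150),(250,200)]: print(pt(z,K,T,u,v))
```

```text
shift [-0.054  0.026 -0.007] turn 0.056 t 4.78 tcp [ 0.5346 -0.2612  0.2798] [-1.7995e+02 -3.0000e-02  7.6340e+01] F [-0.18  0.02 -0.87]
[ 0.53998662 -0.18244689  0.07419817]
[ 0.59839492 -0.24053355  0.07363056]
[ 0.45309741 -0.27366737  0.00101419]
```

View pics/w2.png

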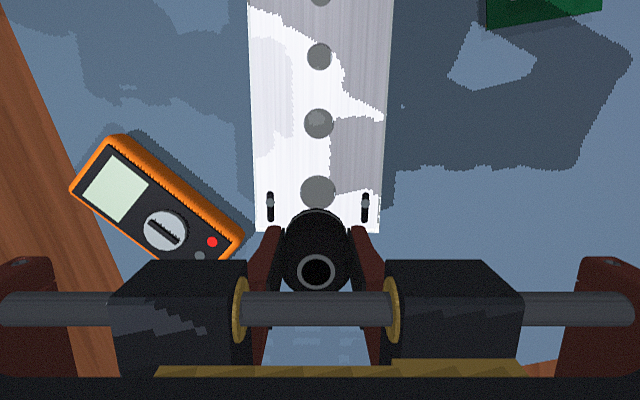

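The wrist view shows the cut-outs at about (317,191) for 32 mm, (318,124) for 25 mm and (319,56) for 20 mm. The held gland's dome ring is at (315,271). I'll refine the hole centres.

Run:
```python
from h import *
f=np.load('w2.npz');im,z,K,T=f['im'],f['z'],f['K'],f['T']
C=cloud(z,K,T)
pl=C[(C[...,2]>.066)&(C[...,2]<.082)&(C[...,1]>-.27)&(C[...,0]>.45)&(np.indices(z.shape)[0]<200)]
A=np.c_[pl[:,:2],np.ones(len(pl))];c=np.linalg.lstsq(A,pl[:,2],rcond=None)[0];r=pl[:,2]-A@c;print('plane',c,'z@hole',c@[.55,-.2,1],r.std())
dev=C[...,0]*c[0]+C[...,1]*c[1]+c[2]-C[...,2]
H=.072
for n,(u,v),D in [('m32',(317,191),33),('m25',(318,124),26),('m20',(319,56),21)]:
    w=24;m=np.zeros(z.shape,np.uint8);m[v-w:v+w,u-w:u+w]=(dev[v-w:v+w,u-w:u+w]>.004)|(z[v-w:v+w,u-w:u+w]==0)
    k,l,st,ce=cv2.connectedComponentsWithStats(m);i=l[v,u]
    ys,xs=np.where(l==i);P=np.array([onplane(K,T,a,b,H) for a,b in zip(xs,ys)])
    t=T[:3,:3]; Rt=R.from_euler('z',76.3,degrees=True).as_matrix()
    q=P@Rt; # x along tool x
    mid=(q.min(0)+q.max(0))/2
    print(n,st[i],ce[i].round(1),'cent',P.mean(0).round(4),'mid',(Rt@mid).round(4),'size',np.ptp(q,0).round(4))
# gland in hand: points between z .16 and .26
m=(C[...,2]>.17)&(C[...,2]<.25)&(abs(C[...,0]-.535)<.025)&(abs(C[...,1]+.262)<.03)
q=C[m];top=q[:,2].max();print('top',top);d=q[q[:,2]>top-.004];print(len(d),d.mean(0),((d.min(0)+d.max(0))/2))
cv2.imwrite('pics/c3.png',np.hstack([cv2.resize(im[20:160,260:380],None,fx=3.3,fy=3.3,interpolation=2),cv2.resize(im[190:310,260:370],(400,462),interpolation=2)]))
```

```text
plane [ 0.00030771 -0.00067591  0.07326678] z@hole 0.07357120469444622 0.001191217068936645
m32 [300 176  35  33 908] [317.4 191.8] cent [ 0.5352 -0.2651  0.072 ] mid [ 0.5348 -0.2653  0.072 ] size [0.0305 0.0315 0.    ]
m25 [304 109  29  30 683] [318.2 123.5] cent [ 0.5504 -0.2052  0.072 ] mid [ 0.5503 -0.2053  0.072 ] size [0.0248 0.0246 0.    ]
m20 [307  44  25  27 503] [319.   57.4] cent [ 0.5637 -0.1532  0.072 ] mid [ 0.5638 -0.153   0.072 ] size [0.0201 0.02   0.    ]
top 0.2499867148752294
285 [ 0.53362475 -0.25139078  0.24799928] [ 0.53547725 -0.25426472  0.24799102]
```

View pics/c3.png

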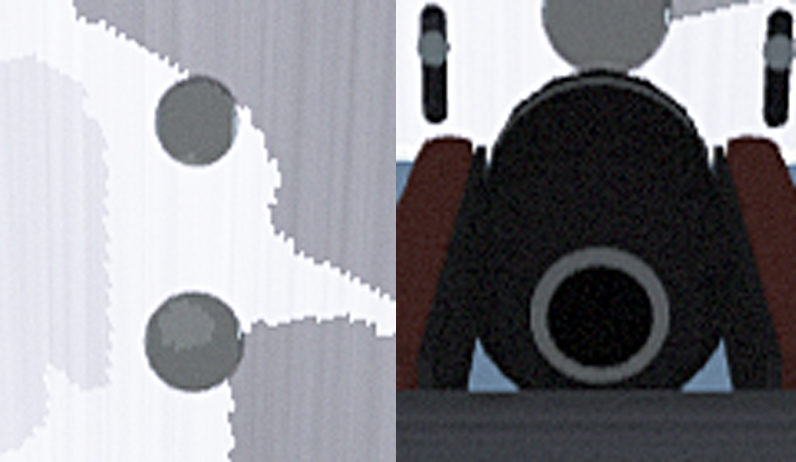

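Run:
```python
from h import *
f=np.load('w2.npz');K,T=f['K'],f['T']
o=get_obs();P=pose(o)
p=onplane(K,T,316.1,271.8,o['tcp_pos'][2]-.0501);print(p,'tool',np.linalg.inv(P)@np.r_[p,1])
print('flange top edge', np.linalg.inv(P)@np.r_[onplane(K,T,318,208.5,o['tcp_pos'][2]-.0501-.031),1])
```

```text
[ 0.53465127 -0.26173375  0.22984329] tool [-3.69858914e-04  1.39064881e-05  5.00998786e-02  1.00000000e+00]
flange top edge [0.01981398 0.00106926 0.08110612 1.        ]
```

```bash
python3 -c "
from h import *
go([.5503,-.2053,.19],75.7)"
```

```text
shift [1.938 0.064 2.999] turn 0.107 t 4.83 tcp [ 0.5347 -0.2614  0.2799] [-1.7997e+02 -2.0000e-02  7.6340e+01] F [-0.34 -0.6  -0.57]
```

Emit:
move_arm:
  commands: [0.9,0.03,0.5,0.1,0,1.6,0.06,1.5,0.1,0,1.94,0.06,2.4,0.1,0,1.94,0.06,2.9,0.1,0,1.94,0.06,3.0,0.1,0,1.94,0.06,3.0,0.1,0,1.94,0.06,3.0,0.1,0,1.94,0.06,3.0,0.1,0]

```text
clock: 5.5
tcp_pos: [0.5514, -0.2075, 0.1914]
ee_rot: [179.8, 0.0, 75.6]
wrist_force: [0.0, -0.2, -1.0]
grip_width: 0.0333
finger_force: 30.0
```

```bash
python3 -c "
from h import *
go([.5503,-.2053,.173],75.7)"
```

```text
shift [ 0.061 -0.054  0.613] turn -0.009 t 5.5 tcp [ 0.5514 -0.2075  0.1914] [1.7985e+02 5.0000e-02 7.5650e+01] F [ 0.02 -0.19 -0.96]
```

Emit:
move_arm:
  commands: [0,0,0,0,0,0,0,0,0,0,0,0,0,0,0]

```text
clock: 5.75
tcp_pos: [0.5508, -0.2074, 0.1907]
ee_rot: [179.9, 0.0, 75.6]
wrist_force: [0.3, -0.7, -0.9]
grip_width: 0.0338
finger_force: 30.0
```

```bash
python3 -c "
from h import *
go([.5503,-.2053,.173],75.7)"
```

```text
shift [ 0.063 -0.033  0.59 ] turn -0.013 t 5.75 tcp [ 0.5508 -0.2074  0.1907] [1.7992e+02 3.0000e-02 7.5620e+01] F [ 0.31 -0.67 -0.92]
```

Emit:
move_arm:
  commands: [0.06,-0.03,0.15,0,0,0.06,-0.03,0.3,0,0,0.06,-0.03,0.4,0,0,0.06,-0.03,0.48,0,0,0.06,-0.03,0.52,0,0,0.06,-0.03,0.56,0,0,0.06,-0.03,0.59,0,0,0.06,-0.03,0.59,0,0]

```text
clock: 6.42
tcp_pos: [0.5501, -0.205, 0.172]
ee_rot: [-180.0, 0.0, 75.6]
wrist_force: [0.2, -0.3, -1.0]
grip_width: 0.0338
finger_force: 30.0
```

```bash
python3 -c "
from h import *
go([.5503,-.2053,.173],75.7)"
```

```text
shift [-0.008  0.009 -0.032] turn -0.008 t 6.42 tcp [ 0.5501 -0.205   0.172 ] [-1.800e+02  1.000e-02  7.565e+01] F [ 0.2  -0.3  -1.02]
```

It has entered freely. I keep pushing in small steps.

Emit:
move_arm:
  commands: [0,0,0.04,0,0,0,0,0.08,0,0,0,0,0.12,0,0,0,0,0.15,0,0,0,0,0.15,0,0]

```text
clock: 6.83
tcp_pos: [0.5504, -0.2051, 0.1679]
ee_rot: [180.0, 0.0, 75.6]
wrist_force: [0.7, -1.5, 1.3]
grip_width: 0.0334
finger_force: 30.0
```

Emit:
move_arm:
  commands: [0,0,0.03,0,0,0,0,0.05,0,0,0,0,0.07,0,0,0,0,0.08,0,0,0,0,0.08,0,0]

```text
clock: 7.25
tcp_pos: [0.5502, -0.205, 0.1653]
ee_rot: [180.0, 0.0, 75.7]
wrist_force: [0.1, -0.4, 1.5]
grip_width: 0.0333
finger_force: 30.0
```

Emit:
move_arm:
  commands: [0,0,0.02,0,0,0,0,0.04,0,0,0,0,0.05,0,0,0,0,0.05,0,0]

```text
clock: 7.58
tcp_pos: [0.5502, -0.205, 0.1637]
ee_rot: [180.0, 0.0, 75.6]
wrist_force: [1.7, -1.0, 0.9]
grip_width: 0.0335
finger_force: 30.0
```

Emit:
move_arm:
  commands: [0,0,0.02,0,0,0,0,0.03,0,0,0,0,0.03,0,0]

```text
clock: 7.83
tcp_pos: [0.5502, -0.205, 0.1631]
ee_rot: [180.0, 0.0, 75.7]
wrist_force: [-0.5, -1.0, 3.4]
grip_width: 0.0336
finger_force: 30.0
```

Emit:
move_arm:
  commands: [0,0,0.02,0,0,0,0,0.03,0,0,0,0,0.03,0,0]

```text
clock: 8.08
tcp_pos: [0.5502, -0.205, 0.163]
ee_rot: [180.0, 0.0, 75.7]
wrist_force: [-0.8, -0.3, 10.8]
grip_width: 0.0335
finger_force: 30.0
```

It hits a firm stop at the expected seated height. I release and lift off.

Emit:
move_arm:
  commands: [0,0,0,0,70,0,0,0,0,70,0,0,0,0,70,0,0,0,0,70,0,0,0,0,70,0,0,-0.5,0,70,0,0,-1.7,0,70,0,0,-2.9,0,70,0,0,-3.4,0,70,0,0,-3.4,0,70]

```text
clock: 8.92
tcp_pos: [0.5521, -0.2059, 0.2682]
ee_rot: [179.6, 0.1, 75.7]
wrist_force: [-0.0, 0.4, 0.9]
grip_width: 0.0613
finger_force: 0.0
```

Run:
```python
from h import *
im,z,K,T=snap('wrist'); cv2.imwrite('pics/w4.png',im)
C=cloud(z,K,T)
m=(C[...,2]>.08)&(C[...,2]<.13)&(np.hypot(C[...,0]-.5502,C[...,1]+.205)<.03);q=C[m];t=q[q[:,2]>.107];print(q[:,2].max(),np.percentile(q[:,2],99),t.mean(0),(t.min(0)+t.max(0))/2)
go([.588,.259,.27],75.7)
```

```text
0.11742533553379197 0.11662762465254592 [ 0.55057237 -0.20319259  0.11344238] [ 0.5498782  -0.20466728  0.11221517]
shift [15.302 -2.641 -0.166] turn -0.008 t 8.97 tcp [ 0.551  -0.2054  0.2658] [1.7977e+02 6.0000e-02 7.5650e+01] F [ 0.32 -0.43  0.22]
```

View pics/w4.png

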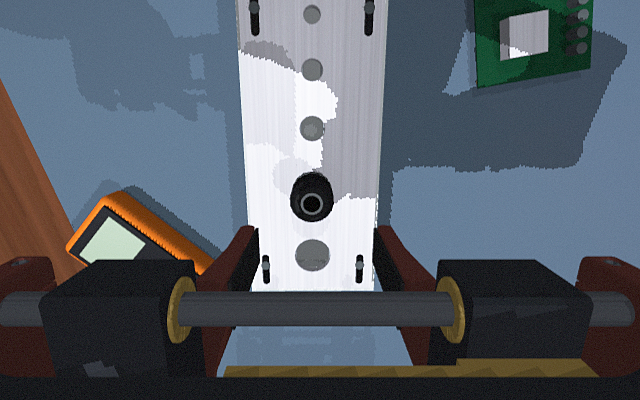

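The large gland stands at (311,200), flush in the fourth hole. On to the small one.

Emit:
move_arm:
  commands: [1.0,-0.15,-0.16,0,75,2.2,-0.4,-0.16,0,100,3.5,-0.6,-0.16,0,100,4.8,-0.83,-0.16,0,100,6.1,-1.05,-0.16,0,100,7.4,-1.28,-0.16,0,100,8.7,-1.5,-0.16,0,100,10.0,-1.73,-0.16,0,100,11.3,-1.95,-0.16,0,100,12.6,-2.17,-0.16,0,100]

```text
clock: 9.8
tcp_pos: [0.5793, 0.1792, 0.2664]
ee_rot: [-179.8, 0.1, 75.7]
wrist_force: [0.8, -0.4, 0.1]
grip_width: 0.0879
finger_force: 0.0
```

Emit:
move_arm:
  commands: [1.2,-0.21,0,0,90,2.1,-0.37,0,0,90,2.6,-0.45,0,0,90,2.7,-0.47,0,0,90,2.7,-0.47,0,0,90,2.7,-0.47,0,0,90,2.7,-0.47,0,0,90]

```text
clock: 10.38
tcp_pos: [0.587, 0.2575, 0.2684]
ee_rot: [-180.0, 0.1, 75.6]
wrist_force: [-0.6, 0.3, 0.5]
grip_width: 0.0792
finger_force: 0.0
```

Run:
```python
from h import *
go([.588,.259,.104],75.7)
im,z,K,T=snap('wrist'); cv2.imwrite('pics/w5.png',im); np.savez('w5.npz',im=im,z=z,K=K,T=T)
C=cloud(z,K,T)
m=(C[...,2]>.03)&(C[...,2]<.07)&(np.hypot(C[...,0]-.588,C[...,1]-.259)<.03);q=C[m];t=q[q[:,2]>.05];print(t.mean(0),(t.min(0)+t.max(0))/2,t.min(0),t.max(0))
```

```text
shift [0.062 0.024 5.479] turn -0.023 t 10.38 tcp [0.587  0.2575 0.2684] [-1.7996e+02  7.0000e-02  7.5560e+01] F [-0.62  0.27  0.55]
[0.58914834 0.26092373 0.05455067] [0.58867376 0.25995921 0.05421507] [0.57507162 0.24635843 0.05001107] [0.6022759  0.27355999 0.05841908]
```

View pics/w5.png

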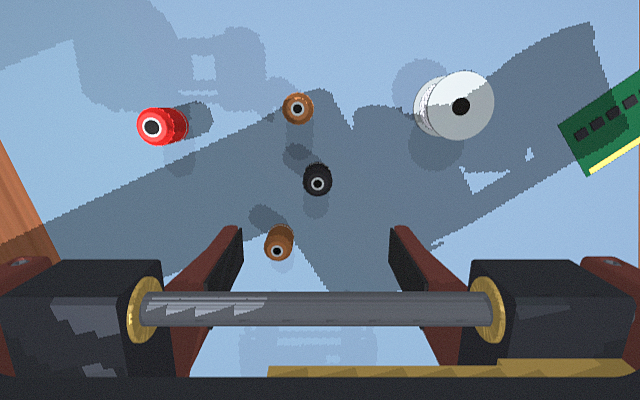

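The wrist view shows the black small gland at (317,181), with brown ones at (297,107) and (277,245) clear of the fingers.

Emit:
move_arm:
  commands: [0.1,0.03,1.3,0,90,0.1,0.03,2.6,0,90,0.1,0.03,3.9,0,90,0.1,0.03,4.9,0,90,0.1,0.03,5.48,0,90,0.1,0.03,5.48,0,90,0.1,0.03,5.48,0,90,0.1,0.03,5.48,0,0,0.1,0.03,5.48,0,0,0.1,0.03,5.48,0,0]
  grip_force: 30

```text
clock: 11.27
tcp_pos: [0.5899, 0.2622, 0.1063]
ee_rot: [179.8, -0.1, 75.6]
wrist_force: [0.4, 0.3, -0.7]
grip_width: 0.0627
finger_force: 0.0
```

Emit:
move_arm:
  commands: [0,0,0,0,0,0,0,0,0,0,0,0,0,0,0,0,0,0,0,0,0,0,0,0,0,0,0,0,0,0]

```text
clock: 11.77
tcp_pos: [0.5887, 0.2621, 0.1044]
ee_rot: [-180.0, 0.0, 75.7]
wrist_force: [-0.6, -0.5, 0.2]
grip_width: 0.0273
finger_force: 29.9
```

```bash
python3 -c "
from h import *
go([.5638,-.153,.26],75.7)"
```

```text
shift [-13.611   2.625  -5.187] turn -0.008 t 11.77 tcp [0.5887 0.2621 0.1044] [-180.      0.     75.65] F [-0.58 -0.49  0.21]
```

Emit:
move_arm:
  commands: [0,0,-1.0,0,0,0,0,-2.2,0,0,0,0,-3.4,0,0,-0.2,0,-4.5,0,0,-1.2,0.2,-5.19,0,0,-2.5,0.5,-5.19,0,0,-3.8,0.7,-5.19,0,0,-5.1,1.0,-5.19,0,0,-6.4,1.25,-5.19,0,0,-7.7,1.5,-5.19,0,0]

```text
clock: 12.6
tcp_pos: [0.5745, 0.0255, 0.2601]
ee_rot: [-180.0, 0.0, 75.7]
wrist_force: [0.6, -0.8, -0.8]
grip_width: 0.0274
finger_force: 29.9
```

Emit:
move_arm:
  commands: [-1.3,0.25,0,0,0,-2.6,0.5,0,0,0,-3.9,0.75,0,0,0,-4.9,0.95,0,0,0,-5.6,1.08,0,0,0,-5.91,1.13,0,0,0,-5.91,1.13,0,0,0,-5.91,1.13,0,0,0,-5.91,1.13,0,0,0,-5.91,1.13,0,0,0]

```text
clock: 13.43
tcp_pos: [0.5639, -0.1514, 0.26]
ee_rot: [-180.0, -0.0, 75.7]
wrist_force: [0.1, -0.1, -0.7]
grip_width: 0.0271
finger_force: 29.9
```

Run:
```python
from h import *
go([.5638,-.153,.19],75.7)
im,z,K,T=snap('wrist'); np.savez('w6.npz',im=im,z=z,K=K,T=T)
cv2.imwrite('pics/c6.png',cv2.resize(im[190:310,260:370],None,fx=5,fy=5,interpolation=2))
```

```text
shift [-0.054  0.01   2.333] turn 0.008 t 13.43 tcp [ 0.5639 -0.1514  0.26  ] [-1.7997e+02 -2.0000e-02  7.5750e+01] F [ 0.09 -0.12 -0.69]
```

View pics/c6.png

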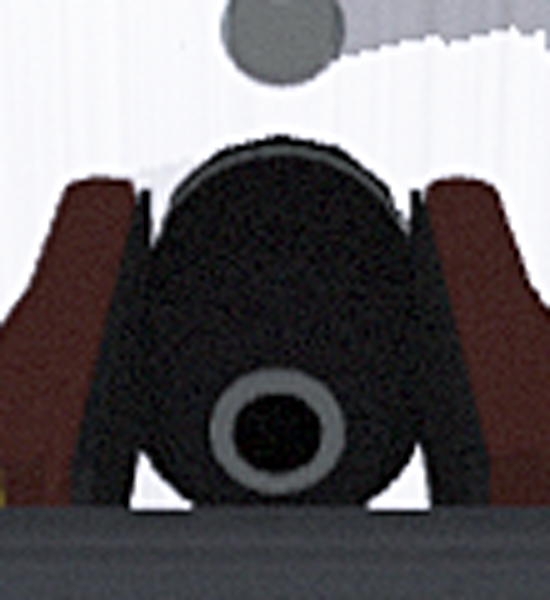

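The in-hand crop shows the ring at full-image (315.6,276.2), a little further towards tool −x than for the large gland.

Run:
```python
from h import *
f=np.load('w6.npz');K,T=f['K'],f['T']
o=get_obs();P=pose(o)
p=onplane(K,T,315.6,276.2,o['tcp_pos'][2]-.0504);g=np.linalg.inv(P)@np.r_[p,1];print(g)
off=P[:3,:3]@[g[0]+.0002,0,0]
go(np.array([.5638,-.153,.19])-off,75.7); print(np.array([.5638,-.153,.19])-off)
```

```text
[-2.79992639e-03 -1.32615026e-04  5.03993661e-02  1.00000000e+00]
shift [0.036 0.006 2.335] turn 0.009 t 13.48 tcp [ 0.564  -0.1515  0.26  ] [-1.7998e+02 -1.0000e-02  7.5750e+01] F [0.27 0.1  0.04]
[ 0.5644398  -0.15048003  0.19000063]
```

Emit:
move_arm:
  commands: [0.03,0,0.9,0,0,0.03,0,1.8,0,0,0.03,0,2.2,0,0,0.03,0,2.33,0,0,0.03,0,2.33,0,0,0.03,0,2.33,0,0,0.03,0,2.33,0,0,0.03,0,2.33,0,0]

```text
clock: 14.15
tcp_pos: [0.565, -0.1523, 0.1914]
ee_rot: [179.9, 0.0, 75.7]
wrist_force: [-0.2, -0.5, -1.5]
grip_width: 0.0275
finger_force: 29.9
```

```bash
python3 -c "
from h import *
go([.5643,-.1507,.173],75.7)"
```

```text
shift [ 0.047 -0.037  0.615] turn -0.006 t 14.15 tcp [ 0.565  -0.1523  0.1914] [1.7987e+02 2.0000e-02 7.5670e+01] F [-0.22 -0.47 -1.47]
```

Emit:
move_arm:
  commands: [0.045,-0.025,0.15,0,0,0.045,-0.025,0.25,0,0,0.045,-0.025,0.35,0,0,0.045,-0.025,0.42,0,0,0.045,-0.025,0.48,0,0,0.045,-0.025,0.52,0,0,0.045,-0.025,0.55,0,0,0.045,-0.025,0.57,0,0,0.045,-0.025,0.57,0,0]

```text
clock: 14.9
tcp_pos: [0.5637, -0.1507, 0.1729]
ee_rot: [-180.0, 0.0, 75.7]
wrist_force: [0.1, 0.1, -1.1]
grip_width: 0.0275
finger_force: 29.9
```

Emit:
move_arm:
  commands: [0,0.015,0.04,0,0,0,0.015,0.08,0,0,0,0.015,0.12,0,0,0,0.015,0.15,0,0,0,0.015,0.15,0,0]

```text
clock: 15.32
tcp_pos: [0.5641, -0.1508, 0.1684]
ee_rot: [-180.0, 0.0, 75.7]
wrist_force: [-0.3, 0.2, -1.4]
grip_width: 0.0273
finger_force: 29.9
```

Emit:
move_arm:
  commands: [0,0,0.03,0,0,0,0,0.05,0,0,0,0,0.07,0,0,0,0,0.08,0,0,0,0,0.08,0,0]

```text
clock: 15.73
tcp_pos: [0.5643, -0.1509, 0.1663]
ee_rot: [180.0, 0.0, 75.6]
wrist_force: [0.0, 0.1, 1.3]
grip_width: 0.0274
finger_force: 30.0
```

Emit:
move_arm:
  commands: [0,0,0.02,0,0,0,0,0.04,0,0,0,0,0.06,0,0,0,0,0.06,0,0,0,0,0.06,0,0]

```text
clock: 16.15
tcp_pos: [0.5642, -0.1508, 0.1642]
ee_rot: [-180.0, 0.0, 75.7]
wrist_force: [0.5, -0.4, 0.0]
grip_width: 0.0276
finger_force: 29.9
```

Emit:
move_arm:
  commands: [0,0,0.02,0,0,0,0,0.03,0,0,0,0,0.03,0,0]

```text
clock: 16.4
tcp_pos: [0.5642, -0.1508, 0.1634]
ee_rot: [-180.0, 0.0, 75.7]
wrist_force: [-0.1, 0.4, 1.8]
grip_width: 0.0277
finger_force: 29.9
```

Emit:
move_arm:
  commands: [0,0,0.02,0,0,0,0,0.03,0,0,0,0,0.03,0,0]

```text
clock: 16.65
tcp_pos: [0.5643, -0.1508, 0.1633]
ee_rot: [180.0, 0.0, 75.7]
wrist_force: [-2.7, 0.7, 8.0]
grip_width: 0.0276
finger_force: 30.0
```

Firm stop again at the seated height. I press a touch more, then release and lift.

Emit:
move_arm:
  commands: [0,0,0.01,0,0,0,0,0.01,0,0,0,0,0,0,60,0,0,0,0,60,0,0,0,0,60,0,0,0,0,60,0,0,-0.5,0,60,0,0,-1.7,0,60,0,0,-2.9,0,60,0,0,-3.4,0,60]

```text
clock: 17.48
tcp_pos: [0.5658, -0.1514, 0.2685]
ee_rot: [179.7, 0.0, 75.7]
wrist_force: [1.3, -1.1, 0.8]
grip_width: 0.0525
finger_force: 0.0
```

Emit:
move_arm:
  commands: [-1,0,0,0,60,-2,0,0,0,60,-2,0,0,0,60,-2,0,0,0,60,-2,0,0,0,60,-2,0,0,0,60]

```text
clock: 17.98
tcp_pos: [0.5493, -0.2081, 0.2641]
ee_rot: [-179.9, -0.0, 75.7]
wrist_force: [-0.9, -0.8, 0.0]
grip_width: 0.0526
finger_force: 0.0
```

Run:
```python
from h import *
im,z,K,T=snap('wrist'); cv2.imwrite('pics/w7.png',im)
C=cloud(z,K,T)
for c in [(.5502,-.205),(.5638,-.153)]:
    d=np.hypot(C[...,0]-c[0],C[...,1]-c[1]);m=(C[...,2]>.1)&(C[...,2]<.14)&(d<.025);q=C[m];print('top',np.percentile(q[:,2],97),((q.min(0)+q.max(0))/2).round(4))
```

```text
top 0.11623942216257876 [ 0.55   -0.2048  0.1089]
top 0.11620301058405644 [ 0.5636 -0.1528  0.1114]
```

View pics/w7.png

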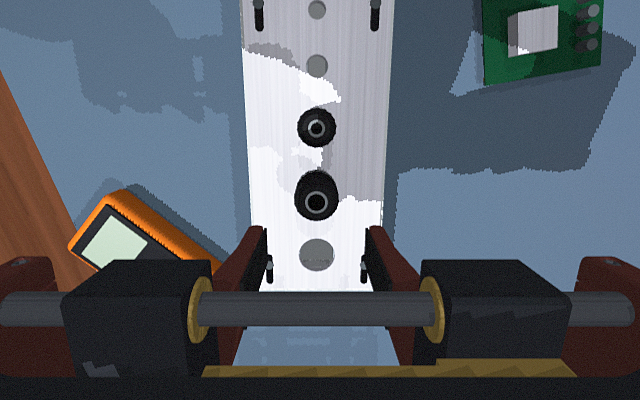

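Both glands are upright and centred, the large at (316,200) and the small at (316,128), with equal heights and at the expected seating depth. I hand in.

```bash
python3 -c "
from h import *
print(sign_off())"
```

```text
the job is handed in; nothing more can be done
None
```

I fitted both glands: the small one in the 20 mm cut-out and the large one in the 25 mm cut-out. Each was pressed with about 12 N or less to a firm stop at the expected flush height, then released, and the job is handed in at about 18 s of the 72 s allowed (no verdict was returned).

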